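Unlock a roller blind's tube from its bracket with a forked lever

ROBOT

A 6-joint arm with a two-finger parallel gripper is mounted at the origin on the work surface. World frame = base frame: x ahead of the robot, y to its left, z up, the work surface at z = 0. Lengths are in m, angles in rad, forces in N, time in s.
With the tool pointing down it reaches from about 0.425 to 0.95 m from the base axis. Payload 3.5 kg.
Tool frame: the origin (TCP) lies at the very end of the fingers, on their centre line; the grasp point (between the pads) lies bot.grip_depth behind it (bot.grip_depth is the distance from the TCP to the grasp point, in m); z points along the fingers, y is the line along which they close (so a half turn about z gives the same grasp; the last joint's range is limited). The gripper opens to 85 mm and grips with 20 to 120 N. Pads are 22 mm wide; open, the fingers measure 114 mm over their backs; the gripper's body (76 mm by 85 mm) begins 54 mm behind the grasp point. The pads swing forward as they close: fully open they stand 13 mm farther back than shut.
Start: joints at [-1.362, 0.286, 1.577, -0, 1.279, -0.15], TCP at [0.237, -0.632, 0.194] pointing down, gripper open.
Joint ranges: [-2.77, 2.77], [-0.9, 2.22], [0.21, 2.48], [-1.53, 4.67], [0.24, 2.81], [-2.84, 2.84]. Speed limits (rad/s): [2.79, 2.79, 3.14, 3.14, 3.14, 3.14].

INTERFACE

Orientations are given as [roll, pitch, yaw] about the fixed x, y, z axes, in that order (R = Rz(yaw) Ry(pitch) Rx(roll)).
In Python, from plant import bot, read_camera, spotter gives the robot as it stands.
- The arm moves only by the tool step_arm, never from a script. Its arguments are lists of equal length, an entry for each row: "gripper": the closure, from -1 (fully open) to 1 (shut); "slide": the shift along the tool's x, y, z in mm, a list of three; "rot": the turn, a rotation vector about the tool's x, y, z in degrees, a list of three. In form: {"gripper": [gripper, ...], "slide": [[tx, ty, tz], ...], "rot": [[wx, wy, wz], ...]}. A call has 1 to 10 rows; each row shifts and turns the commanded pose from where the row before left it, along the tool's axes as they then stand; what a row does not reach is not made up. A row lasts 1/10 s, in which the tool goes at most 50 mm and 8.59 degrees, less where a joint would pass 70% of its speed; a pose out of reach is approached as far as the arm can. A call is refused whole if a number of a shift passes 50 or a number of a turn 8.59, either way. A call with a gripper value outside its range is refused whole. The fingers move at their own pace and stop on an object; "force" is the grip in N (left out, the last holds). Time passes only in rows, so rows that do not move let the fingers close. It gives the time, the measured TCP pose, the force, the opening and the grip force at its end, in the units of the state.
- bot.state(): the state, without advancing time (a new reading comes with each control period).
- read_camera(name): name is "side" or "top"; returns a dict with "color" (420x560x3 uint8, blue, green, red), "camera_matrix" (3x3 intrinsics, pixels), "rvec" (rotation vector, rad) and "tvec" (3), from world to camera coordinates, as OpenCV has them. Camera axes: x right, y down, z forward; pixel columns grow to the right and rows downward; lengths in m; the calibration is good to about 2 mm. A picture is of the moment at which its call begins. There is no depth.
- bot.job_done(): hands the job in; it is judged then, once.
Trained networks look in a picture, given as the dict that the camera call returned (one of the last four; its "shot" number tells which), for a name from the list of things; names that differ only in an ending like _2 or _b are one class to them, and where a whole thing is asked for, a point or a joint stands for the part that bears it (a point fixed in the world has none). Each returns a list of dicts, best first, with "conf" (0 to 1); they miss things now and then, are a little off and sometimes report something else, mostly with a low value. They report only what shows in the picture. A call takes as long as a camera call.
- spotter.spot_in(query, picture): "location" ([x, y, z] in m, in world coordinates, good to about 4 mm: the middle of the surface that is visible of it).
- spotter.landmark_of(query, picture): "location" ([x, y, z] in m, in world coordinates, good to about 4 mm: a listed point, or the origin of a listed thing).
The state is a dict: "time": time; "joint_pos": joint angles; "joint_vel": joint speeds; "joint_efforts": joint torques, N m; "ee_pos": TCP position; "ee_rot": TCP orientation; "force": force on the tool from outside, world axes, zero at the start; "moment": the same for the moment, N m; "opening": finger opening in m; "gripper_force": force on a finger pad.
Only numpy, scipy, OpenCV 4.12 (cv2) and the standard library are available. Lean on these libraries where they do the work, as an engineer would, in place of code of your own. Each camera call takes 0.05 s, during which the arm holds its last target. There are 200 camera calls.

TASK

New cloth is going on this roller blind: with the forked lever from the wooden block, press the roller's spring pin in by its collar, gently, feeling for the spring and no harder than it needs, and swing that end of the roller out to the open front of the rail, past the front edge of its bracket, the other end staying in its socket and the roller lying on the rail. Touch the roller and its pin with the lever only and do not wrench it against the brackets; then stand the lever back in its slot in the block, right down. Leave everything else on the desk where it is.

Things in the scene. Friction and masses are not known exactly. Their poses are not given: they have to be found in the camera images.
- rail: Blind's aluminium head rail on a plywood board; fixed. Origin: board's underside on the desk, below the roller axis at mid length; z up, y along the roller from spring-pin end (-y) to winder end (+y), -x the open front. Rail mm: board x -100..60, y -180..180, top z 18. Rail floor y -150..150, x -47..40, top z 22; front lip x -47..-44 to z 26; back wall x 36..40 to z 62.
- socket (a point): Mouth of the winder bracket's socket (14 mm dia., 14 mm deep) at rail (0, 126, 39) mm. The bracket is fixed, white: rail y 126..140, x -16..36, z 22..58. The roller's stub sits in it with about 1 mm end play and can swing 10 degrees sideways.
- tube: Bare roller, loose: aluminium tube 28 mm dia., 0.2 kg. Origin on its axis, at rail (0, 0, 38) mm when locked; y along its axis to the winder end; turned by any angle about y. Tube runs y -106..122 mm; a 10 mm dia. stub at +y, to y 138, sits in the winder socket; at -y the spring pin (6 mm dia.) sticks out to y -146. Unlocked, the pin end sinks 2 mm and lies on the rail floor.
- pin_line (a point): Point on the roller's axis at tube y -142 mm, where its pin crosses the bracket. On the bare pin sits a push-on collar, 18 mm dia., 3 mm thick; its place differs from blind to blind: outer face 8 to 20 mm from the bracket's inner face. The blade goes between bracket and collar (within 8 mm of the bracket) and pushes the collar to +y.
- hole (a point): Mouth of the pin's hole (8 mm, round, right through) in the pin bracket's inner face, rail (0, -140, 39) mm. Bracket: fixed white plate, rail y -145..-140, x -16..36, z 22..54; the pin is past its front edge at x -19. The pin reaches 6 mm in. Pushed by its collar the roller first slides 1 mm, then the spring gives: 5 N to start, 1.5 N/mm; tip free at 5 mm (13 N), stop at 6.5 mm (15 N). Over 19 N bends it.
- fork: Forked lever, upright in the block, fork down, 0.09 kg, 102 mm tall. Origin midway between the prong tips, at their lower end; z up the handle, x across the fork, y through the blade. Blade 28 (x) by 3.5 mm (y); slot between the prongs 9 mm wide, z 0..20 mm, 16 mm wide at the tips. Shank 14 by 5 mm to z 40, guard 24 by 24 mm z 40..44, wooden handle 20 by 20 mm z 44..102.
- block: Wooden tool block 90 x 64 x 52 mm (x, y, z), fixed; origin at the centre of its underside. Stored, the lever's blade is in the slot, its x along block x (either way round), the guard resting on the block's top: lever origin at block (-12, 0, 12) mm.
- slot (a point): Centre of the mouth of the block's slot, in its top face, block (-12, 0, 52) mm. Slot 34 mm (x) by 9 mm (y), 45 mm deep.
- spare_plug: Spare roller end plug, 28 mm dia., 41 mm tall, standing on the front of the fitting board; bystander.
- screwdriver: Screwdriver, 160 mm, lying; bystander.
- mug: White mug, 80 mm dia., 90 mm tall; bystander.
- mandarin_center (a point): Mandarin, 62 mm dia., its centre; bystander.
- stapler: Stapler, 130 mm long, 40 mm tall; bystander.
- tape_measure: Tape measure, 62 x 34 x 58 mm; bystander.
- pencil_pot: Concrete pencil pot, 72 mm dia., 100 mm tall; bystander.

How it is judged:
On the way, in this order (a step that is already met when the one before it is completed fails the run):
1. the lever presses on the roller's pin collar with the spring's force (at least 8 N) (contact force between fork and tube above 8 N), for 0.1 s.
2. the pin end of the roller is out in front of its bracket (x of pin_line in the frame of rail below -0.0185 m), for 0.1 s.
At the end, for the whole second after the job is handed in: Roller's pin line in front of the bracket (rail x -50 to -18.5 mm, z 30 to 42); roller still, on the rail (centre z 32 to 44 mm), drawn off the socket under 9 mm; lever in its slot within 4 mm of fully down, 7 mm of centre, 7 degrees of upright, at rest (x of pin_line in the frame of rail between -0.05 and -0.0185 m and z of tube in the frame of rail between 0.032 and 0.044 m and y of tube in the frame of rail above -0.009 m and z of pin_line in the frame of rail between 0.03 and 0.042 m and linear speed of each of tube, fork below 0.02 m/s and z of fork in the frame of block below 0.016 m and horizontal distance between fork and slot below 0.007 m and angle between fork's own z axis and vertical below 0.12 rad); the robot touches nothing.
It fails at once if the lever pressed on the roller or its pin with more than 20 N (contact force between fork and tube above 20 N).
It fails at once if the roller was wrenched against rail or brackets with more than 30 N (contact force between tube and rail above 30 N).
It fails at once if the gripper or arm itself touched the roller or its pin (contact force between any of the fingers, the arm and tube above 1.5 N).
It fails at once if a bystander was moved by more than 30 mm (distance of any of spare_plug, screwdriver, mug, mandarin_center, stapler, tape_measure, pencil_pot from where it was at the start of the episode above 0.03 m).
It also fails if it takes over 54 s, if anything falls off the work surface, if the arm or the gripper's body presses on something with over 40 N, if the wrist force passes 120 N, or if a joint passes its speed limit or range.

## Working session

There is one attempt and no reset: what is moved stays moved. The work goes in short steps, Python scripts to look and compute and a tool call to move; the robot and the scene stay as the last step left them, time stands still between calls to the robot, and variables do not carry over. Pictures are saved under pics/ and viewed, at most 10 in all, crops included, and the job is handed in when it is done.

Besides the shell and the picture viewer there is one more tool, called after "Request:" as name(argument=value, ...) on one line, values as JSON. step_arm: Moves the arm, as the interface text tells. Its arguments: {"type":"object","properties":{"gripper":{"type":"array"},"slide":{"type":"array"},"rot":{"type":"array"},"force":{"type":"number"}},"required":["gripper","slide","rot"]}

```bash
mkdir -p pics
cat > h.py <<'E'
import numpy as np, cv2
from plant import bot, read_camera, spotter
def proj(p,pts):
    return cv2.projectPoints(np.array(pts,float).reshape(-1,3),p['rvec'],p['tvec'],p['camera_matrix'],None)[0].reshape(-1,2)
def ray(p,uv):
    R=cv2.Rodrigues(np.array(p['rvec'],float))[0]; t=np.array(p['tvec'],float).ravel()
    d=R.T@np.linalg.inv(p['camera_matrix'])@np.array([uv[0],uv[1],1.]); return -R.T@t,d
def at_z(p,uv,z):
    c,d=ray(p,uv); return c+d*(z-c[2])/d[2]
E
python3 - <<'E'
from h import *
print(bot.grip_depth, bot.state())
for n in ['top','side']:
    p=read_camera(n); cv2.imwrite(f'pics/{n}0.png',p['color']); print(n,ray(p,(280,210)))
    for q in ['rail','socket','hole','pin_line','tube','fork','block','slot','spare_plug','screwdriver','mug','mandarin_center','stapler','tape_measure','pencil_pot']:
        r=spotter.landmark_of(q,p)
        print(q,[(np.round(a['location'],4).tolist(),round(a['conf'],2)) for a in r[:2]])
E
```

```text
0.0187 {'time': 0.0, 'joint_pos': array([-1.36200336e+00,  2.87187231e-01,  1.57818803e+00, -2.89720258e-05,
        1.27860288e+00, -1.49964831e-01]), 'joint_vel': array([ 7.50910608e-04,  1.31774226e-03,  3.35011380e-04, -8.36998684e-04,
        1.00095944e-03, -8.56896313e-05]), 'joint_efforts': array([-6.98528329e-04, -4.05982018e+01, -2.92622942e+01, -2.73976175e-04,
        5.99983789e-03, -2.50617127e-06]), 'ee_pos': array([ 0.23688505, -0.63126578,  0.19272694]), 'ee_rot': array([-3.13922980e+00, -3.28986848e-04,  3.58765788e-01]), 'force': array([-0.54710238, -0.01265878, -0.06906851]), 'moment': array([-0.02431074, -0.00056658, -0.03598821]), 'gripper_force': 0.0, 'opening': 0.08496202024246381}
top (array([0.43733578, 0.00569401, 1.55156157]), array([ 0.0625987 ,  0.01310009, -0.99799032]))
rail [([0.5279, 0.1148, 0.0002], 0.77)]
socket [([0.4971, 0.2351, 0.0417], 0.81)]
hole [([0.5631, -0.0242, 0.0402], 0.98)]
pin_line [([0.5684, -0.0242, 0.0434], 0.71)]
tube [([0.5277, 0.1147, 0.0379], 0.76)]
fork [([0.5244, -0.2521, 0.016], 0.62), ([0.3751, 0.4221, 0.0027], 0.34)]
block
[... 791 characters left out ...]
4], 0.91), ([0.531, 0.114, 0.0377], 0.47)]
tube [([0.5327, 0.116, 0.0366], 0.89), ([0.7309, -0.1776, 0.0005], 0.66)]
fork [([0.5257, -0.2468, 0.0141], 0.53), ([0.5317, 0.1109, 0.0377], 0.41)]
block [([0.5383, -0.2503, 0.0006], 0.59)]
slot [([0.5284, -0.2462, 0.0524], 0.87)]
spare_plug [([0.4415, 0.1093, 0.0171], 0.62)]
screwdriver [([0.5184, -0.4993, -0.0032], 0.17)]
mug [([0.5159, -0.4986, 0.0013], 0.9), ([0.4948, 0.2311, 0.0405], 0.49)]
mandarin_center [([0.6766, -0.2999, 0.0314], 0.6)]
stapler [([0.7342, -0.1808, 0.0013], 0.85)]
tape_measure [([0.3717, 0.422, 0.0009], 0.77), ([0.5658, -0.0229, 0.0423], 0.25)]
pencil_pot [([0.5267, 0.4725, 0.0041], 0.7), ([0.5204, -0.5006, -0.0023], 0.39)]
```

Run:
```python
from h import *
p=cv2.imread('pics/top0.png'); s=cv2.imread('pics/side0.png')
P=read_camera('top'); u=proj(P,[(.565,-.024,.04),(.53,.115,.038),(.527,-.247,.1),(.497,.233,.04)]); print(u)
S=read_camera('side'); v=proj(S,[(.565,-.024,.04),(.53,.115,.038),(.527,-.247,.1),(.497,.233,.04)]); print(v)
def crop(im,c,w,h,k):
    x,y=int(c[0]-w/2),int(c[1]-h/2); return cv2.resize(im[y:y+h,x:x+w],None,fx=k,fy=k,interpolation=cv2.INTER_CUBIC)
a=crop(p,u[0],100,70,4);b=crop(p,u[2],100,70,4);c=crop(s,v[0],100,70,4);d=crop(s,v[2],100,70,4)
for x,uv in ((a,u[0]),(b,u[2]),(c,v[0]),(d,v[2])): print(int(uv[0]-50),int(uv[1]-35))
cv2.imwrite('pics/c0.png',np.vstack([np.hstack([a,b]),np.hstack([c,d])]))
```

```text
[[295.25106246 199.69660962]
 [252.31627551 210.97075879]
 [367.85436435 209.59589845]
 [215.71596785 221.51015507]]
[[264.59768279 202.01446629]
 [245.44480083 233.60842455]
 [317.11465295 153.41129677]
 [227.09692594 264.97309578]]
245 164
317 174
214 167
267 118
```

View pics/c0.png

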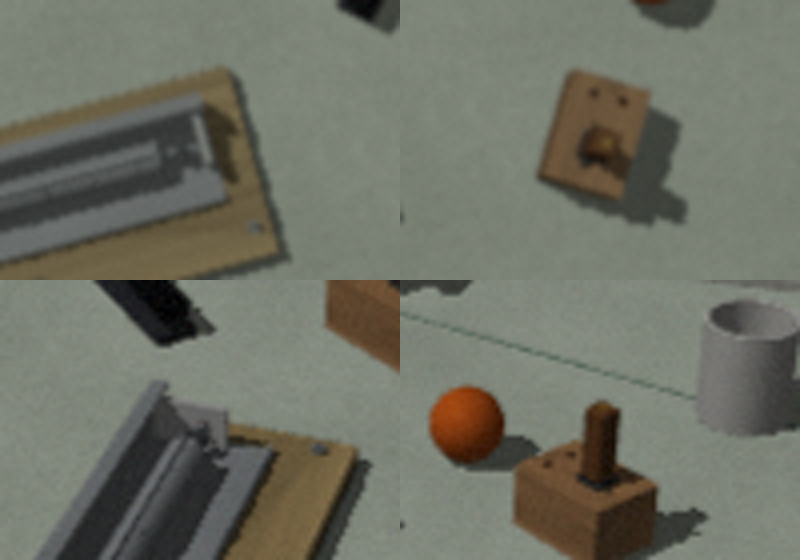

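View pics/top0.png

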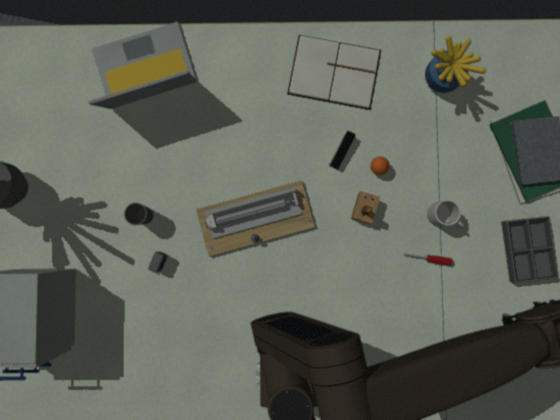

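```bash
cat > fit.py <<'E'
from h import *
from scipy.optimize import minimize
P={n:read_camera(n) for n in ('top','side')}
def fit(x0,boxes,r,name,hs):
    obs={}
    for n,p in P.items():
        im=cv2.cvtColor(p['color'],cv2.COLOR_BGR2HSV)
        m=cv2.inRange(im,(5,hs,25),(25,255,255))
        c=proj(p,[(x0[0],x0[1],.03)])[0]
        z=np.zeros_like(m); cv2.circle(z,tuple(int(v) for v in c),r,255,-1); m&=z
        m=cv2.morphologyEx(m,cv2.MORPH_OPEN,np.ones((2,2),np.uint8))
        k,l,st,_=cv2.connectedComponentsWithStats(m); pts=np.argwhere(l==1+np.argmax(st[1:,4]))[:,::-1]
        h=cv2.convexHull(pts.astype(np.int32)); z=np.zeros((m.shape[0]*4,m.shape[1]*4),np.float32)
        mm=np.zeros_like(m); cv2.fillConvexPoly(mm,h,255)
        obs[n]=cv2.resize(mm,None,fx=4,fy=4,interpolation=cv2.INTER_LINEAR)>127
    def cost(x):
        s=0
        R=np.array([[np.cos(x[2]),-np.sin(x[2])],[np.sin(x[2]),np.cos(x[2])]])
        for n,p in P.items():
            V=[]
            for a,b,c,d,e,f in boxes:
                for X in(a,b):
                    for Y in(c,d):
                        for Z in(e,f): V.append([*(R@[X,Y]+x[:2]),Z])
            u=proj(p,np.array(V)); u=(u+.5)*4-.5
            z=np.zeros(obs[n].shape,np.uint8); cv2.fillConvexPoly(z,cv2.convexHull(u.astype(np.float32)).round().astype(np.int32),1)
            s+=np.sum((z>0)!=obs[n])/np.sum(obs[n])
        return s
    best=minimize(cost,x0,method='Nelder-Mead',options=dict(initial_simplex=np.array([x0]*4)+np.array([[0,0,0],[.006,0,0],[0,.006,0],[-.003,-.003,.06]]),xatol=1e-4,fatol=1e-4))
    print(name,best.x[:2].round(4),np.degrees(best.x[2]).round(2),best.fun)
fit([.5396,-.2478,np.radians(-17)],[(-.045,.045,-.032,.032,0,.052),(-.022,-.002,-.01,.01,.056,.114)],40,'block',80)
fit([.530,.1165,np.radians(14.75)],[(-.1,.06,-.18,.18,0,.018)],85,'rail',60)
E
python3 fit.py
```

```text
block [ 0.534  -0.2522] -14.17 0.20513904038896602
rail [0.5236 0.1108] 15.35 0.2176353835619495
```

Run:
```python
from h import *
o=[]
for n in('top','side'):
    p=read_camera(n); im=cv2.cvtColor(p['color'],cv2.COLOR_BGR2HSV)
    for uv in [proj(p,[(.534,-.249,.052)])[0],proj(p,[(.46,.06,.018)])[0],proj(p,[(.50,-.13,.0)])[0]]: print(n,uv,im[int(uv[1]),int(uv[0])])
    m=cv2.inRange(im,(5,95,25),(25,255,255)); v=p['color'].copy(); v[m>0]=(0,0,255)
    o.append(cv2.resize(v[120:300,170:420],None,fx=1.6,fy=1.6) if n=='top' else cv2.resize(v[110:340,130:380],None,fx=1.6,fy=1.6))
cv2.imwrite('pics/m.png',np.vstack(o)[:600])
```

```text
top [365.83653303 208.35520168] [ 14 147  64]
top [269.72090658 232.60162897] [ 21  92 111]
top [327.33582151 220.01423599] [ 46  26 129]
side [314.34264107 166.60583882] [ 13 183  60]
side [280.91262401 237.95427434] [ 20 108 116]
side [303.87562484 203.06433925] [ 51  19 131]
```

View pics/m.png

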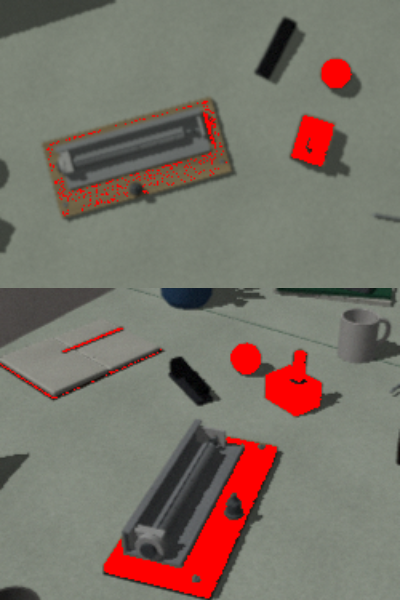

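```bash
python3 - <<'E'
s=open('fit.py').read()
s=s.replace("def fit(x0,boxes,r,name,hs):","def fit(x0,boxes,r,name,hs,P):").replace("print(name,best","print(cost(x0),name,best").replace("m=cv2.morphologyEx(m,cv2.MORPH_OPEN,np.ones((2,2),np.uint8))","m=cv2.morphologyEx(m,cv2.MORPH_CLOSE,np.ones((3,3),np.uint8))")
s=s[:s.index("fit([.5396")]+"""
for Q in (P,{'top':P['top']},{'side':P['side']}):
    fit([.5396,-.2478,np.radians(-17)],[(-.045,.045,-.032,.032,0,.052),(-.022,-.002,-.01,.01,.056,.114)],40,'block',80,Q)
fit([.530,.1165,np.radians(14.75)],[(-.1,.06,-.18,.18,0,.018)],85,'rail',45,{'top':P['top']})
"""
open('fit.py','w').write(s)
E
python3 fit.py
```

```text
0.20132372251013986 block [ 0.5387 -0.2504] -15.66 0.13868338144439485
0.13567134268537073 block [ 0.5383 -0.2506] -15.51 0.060521042084168336
0.06565237982476912 block [ 0.5376 -0.2471] -15.94 0.057246033625384794
0.05966075698109803 rail [0.528  0.1121] 14.96 0.02183425813145667
```

Request:
step_arm(gripper=[-1,-1,-1,-1,-1,-1,-1,-1,-1,-1], slide=[[0,0,0],[0,0,0],[0,0,0],[0,0,0],[0,0,0],[14.5,-37.5,0],[14.5,-37.5,0],[14.5,-37.5,0],[14.5,-37.5,0],[14.5,-37.5,0]], rot=[[0,0,7.25],[0,0,7.25],[0,0,7.25],[0,0,7.25],[0,0,7.25],[0,0,0],[0,0,0],[0,0,0],[0,0,0],[0,0,0]])

```text
time: 3.0
ee_pos: [0.3583, -0.4698, 0.1943]
ee_rot: [3.141, -0.0, -0.274]
force: [1.0, -1.0, 0.1]
opening: 0.0855
gripper_force: 0.0
```

Request:
step_arm(gripper=[-1,-1,-1,-1,-1,-1,-1,-1,-1], slide=[[14.5,-37.5,0],[14.5,-37.5,0],[14.5,-37.5,0],[14.5,-37.5,0],[14.5,-37.5,0],[14.5,-37.5,0],[14.5,-37.5,0],[0,0,0],[0,0,0]], rot=[[0,0,0],[0,0,0],[0,0,0],[0,0,0],[0,0,0],[0,0,0],[0,0,0],[0,0,0],[0,0,0]])

```text
time: 3.9
ee_pos: [0.5266, -0.2452, 0.1942]
ee_rot: [3.141, 0.0, -0.272]
force: [-0.9, 0.1, 0.6]
opening: 0.0854
gripper_force: 0.0
```

Request:
step_arm(gripper=[-1,-1,-1,-1,-1,1,1,1,1,1], slide=[[0,0,35],[0,0,35],[0,0,35],[0,0,25],[0,0,0],[0,0,0],[0,0,0],[0,0,0],[0,0,0],[0,0,0]], rot=[[0,0,0],[0,0,0],[0,0,0],[0,0,0],[0,0,0],[0,0,0],[0,0,0],[0,0,0],[0,0,0],[0,0,0]], force=100)

```text
time: 4.9
ee_pos: [0.5273, -0.2464, 0.066]
ee_rot: [3.141, -0.003, -0.274]
force: [0.0, -0.9, -0.3]
opening: 0.0171
gripper_force: 98.0
```

Request:
step_arm(gripper=[1,1,1,1], slide=[[0,0,0],[0,0,0],[0,0,0],[0,0,0]], rot=[[0,0,0],[0,0,0],[0,0,0],[0,0,0]])

```text
time: 5.3
ee_pos: [0.5274, -0.2464, 0.0659]
ee_rot: [3.141, -0.003, -0.274]
force: [0.4, 0.7, 6.3]
opening: 0.0169
gripper_force: 98.8
```

Request:
step_arm(gripper=[1,1,1,1,1,1,1,1], slide=[[0,0,-15],[0,0,-25],[0,0,-30],[0,0,-30],[0,0,0],[0,0,0],[0,0,0],[0,0,0]], rot=[[0,0,0],[0,0,0],[0,0,0],[0,0,0],[0,0,-7.65],[0,0,-7.65],[0,0,-7.65],[0,0,-7.65]])

```text
time: 6.1
ee_pos: [0.5259, -0.2455, 0.1643]
ee_rot: [-3.141, 0.0, 0.266]
force: [0.1, 0.6, -1.3]
opening: 0.0169
gripper_force: 98.1
```

Request:
step_arm(gripper=[1,1,1,1,1,1,1,1], slide=[[15.5,-31.5,0],[15.5,-31.5,0],[15.5,-31.5,0],[15.5,-31.5,0],[16,-31.5,0],[16,-31.5,0],[0,0,0],[0,0,0]], rot=[[0,0,0],[0,0,0],[0,0,0],[0,0,0],[0,0,0],[0,0,0],[0,0,0],[0,0,0]])

```text
time: 6.9
ee_pos: [0.5682, -0.0383, 0.1642]
ee_rot: [3.141, 0.001, 0.262]
force: [-0.1, -0.1, -1.0]
opening: 0.0168
gripper_force: 98.2
```

Run:
```python
from h import *
print(bot.state()['ee_pos'],bot.state()['ee_rot'])
R=np.array([[.9664,-.2571],[.2571,.9664]])
o=[]
for n in('top','side'):
    p=read_camera(n)
    for q in ['fork','hole','pin_line']:
        print(n,q,[(np.round(a['location'],4).tolist(),round(a['conf'],2)) for a in spotter.landmark_of(q,p)[:1]])
    c=proj(p,[(.57,-.04,.07)])[0].astype(int); print(n,c)
    o.append(cv2.resize(p['color'][c[1]-45:c[1]+45,c[0]-45:c[0]+45],None,fx=4.4,fy=4.4,interpolation=cv2.INTER_CUBIC))
cv2.imwrite('pics/a1.png',np.hstack(o))
```

```text
[ 0.56820163 -0.03829854  0.16416527] [3.14138794e+00 6.41426503e-04 2.62261245e-01]
top fork []
top hole [([0.5642, -0.0234, 0.0364], 0.77)]
top pin_line [([0.5687, -0.0249, 0.0406], 0.64)]
top [300 197]
side fork [([0.5673, -0.0402, 0.1113], 0.74)]
side hole [([0.5653, -0.0231, 0.0403], 0.83)]
side pin_line [([0.5642, -0.0249, 0.0389], 0.8)]
side [266 189]
```

View pics/a1.png

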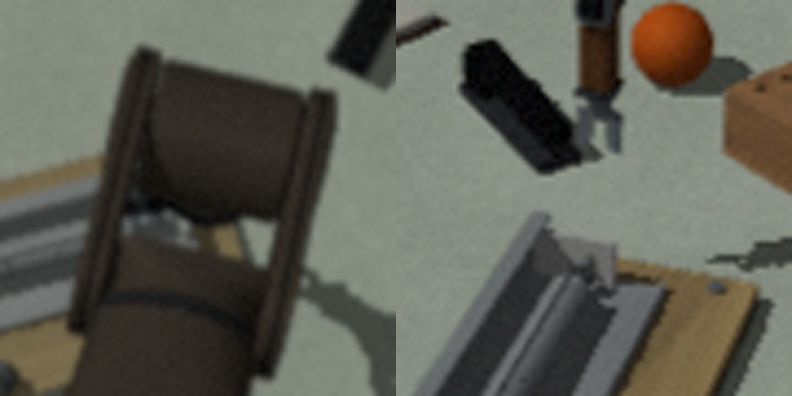

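Request:
step_arm(gripper=[1,1,1,1,1,1,1], slide=[[0,0,25],[0,0,25],[0,0,13],[0,0,0],[0,-3,0],[0,-3,0],[0,0,0]], rot=[[0,0,0],[0,0,0],[0,0,0],[0,0,0],[0,0,0],[0,0,0],[0,0,0]])

```text
time: 8.0
ee_pos: [0.5678, -0.033, 0.1026]
ee_rot: [3.141, -0.002, 0.261]
force: [0.3, -0.1, -1.3]
opening: 0.017
gripper_force: 98.2
```

Request:
step_arm(gripper=[1,1,1], slide=[[0,-1,0],[0,0,0],[0,0,0]], rot=[[0,0,0],[0,0,0],[0,0,0]])

```text
time: 8.3
ee_pos: [0.5668, -0.0322, 0.1014]
ee_rot: [3.141, -0.0, 0.26]
force: [-0.3, -0.1, -1.5]
opening: 0.0168
gripper_force: 98.2
```

Request:
step_arm(gripper=[1,1,1], slide=[[0,-1,0],[0,0,0],[0,0,0]], rot=[[0,0,0],[0,0,0],[0,0,0]])

```text
time: 8.6
ee_pos: [0.5664, -0.0313, 0.1011]
ee_rot: [-3.142, 0.0, 0.26]
force: [-0.8, 0.7, -1.4]
opening: 0.0167
gripper_force: 98.2
```

Request:
step_arm(gripper=[1,1,1], slide=[[0,-1,0],[0,0,0],[0,0,0]], rot=[[0,0,0],[0,0,0],[0,0,0]])

```text
time: 8.9
ee_pos: [0.5662, -0.0303, 0.1011]
ee_rot: [-3.142, -0.0, 0.26]
force: [-0.3, 0.4, -1.2]
opening: 0.0169
gripper_force: 98.2
```

Request:
step_arm(gripper=[1,1,1], slide=[[0,-1,0],[0,0,0],[0,0,0]], rot=[[0,0,0],[0,0,0],[0,0,0]])

```text
time: 9.2
ee_pos: [0.5659, -0.0294, 0.1011]
ee_rot: [3.142, -0.0, 0.26]
force: [-0.4, -0.7, -1.0]
opening: 0.017
gripper_force: 98.2
```

Request:
step_arm(gripper=[1,1,1], slide=[[0,-1,0],[0,0,0],[0,0,0]], rot=[[0,0,0],[0,0,0],[0,0,0]])

```text
time: 9.5
ee_pos: [0.5658, -0.0288, 0.1012]
ee_rot: [3.141, -0.0, 0.26]
force: [0.3, -2.2, -1.0]
opening: 0.0171
gripper_force: 98.2
```

Request:
step_arm(gripper=[1,1,1,1,1,1,1,1,1], slide=[[0,7,0],[-19,0,0],[-19,0,0],[0,-5,5],[0,-5.5,5],[0,0,0],[3,0,0],[2,0,0],[0,0,0]], rot=[[0,0,0],[0,0,0],[0,0,0],[0,0,0],[0,0,0],[0,0,0],[0,0,0],[0,0,0],[0,0,0]])

```text
time: 10.4
ee_pos: [0.5337, -0.0334, 0.0914]
ee_rot: [3.141, -0.001, 0.261]
force: [-0.5, 0.7, -0.6]
opening: 0.0171
gripper_force: 98.2
```

Request:
step_arm(gripper=[1,1,1], slide=[[1,0,0],[0,0,0],[0,0,0]], rot=[[0,0,0],[0,0,0],[0,0,0]])

```text
time: 10.7
ee_pos: [0.5339, -0.0333, 0.0912]
ee_rot: [3.142, -0.0, 0.26]
force: [-0.1, 0.5, -1.5]
opening: 0.0168
gripper_force: 98.2
```

Request:
step_arm(gripper=[1,1,1], slide=[[1,0,0],[0,0,0],[0,0,0]], rot=[[0,0,0],[0,0,0],[0,0,0]])

```text
time: 11.0
ee_pos: [0.5348, -0.033, 0.0911]
ee_rot: [3.142, -0.0, 0.26]
force: [0.3, -0.4, -0.7]
opening: 0.017
gripper_force: 98.2
```

Request:
step_arm(gripper=[1,1,1], slide=[[1,0,0],[0,0,0],[0,0,0]], rot=[[0,0,0],[0,0,0],[0,0,0]])

```text
time: 11.3
ee_pos: [0.5358, -0.0327, 0.0911]
ee_rot: [-3.142, 0.0, 0.26]
force: [-0.1, -0.7, -2.1]
opening: 0.0166
gripper_force: 98.2
```

Request:
step_arm(gripper=[1,1,1], slide=[[1,0,0],[0,0,0],[0,0,0]], rot=[[0,0,0],[0,0,0],[0,0,0]])

```text
time: 11.6
ee_pos: [0.5364, -0.0325, 0.0911]
ee_rot: [-3.141, 0.001, 0.26]
force: [-2.2, -0.4, 0.9]
opening: 0.0167
gripper_force: 98.3
```

Request:
step_arm(gripper=[1,1,1], slide=[[1,0,0],[0,0,0],[0,0,0]], rot=[[0,0,0],[0,0,0],[0,0,0]])

```text
time: 11.9
ee_pos: [0.5372, -0.0323, 0.091]
ee_rot: [-3.141, 0.001, 0.26]
force: [-2.8, -1.0, 0.3]
opening: 0.0173
gripper_force: 98.4
```

Request:
step_arm(gripper=[1,1,1], slide=[[1,0,0],[0,0,0],[0,0,0]], rot=[[0,0,0],[0,0,0],[0,0,0]])

```text
time: 12.2
ee_pos: [0.5381, -0.032, 0.091]
ee_rot: [-3.141, 0.002, 0.26]
force: [-5.2, -1.1, 2.0]
opening: 0.017
gripper_force: 98.6
```

Request:
step_arm(gripper=[1,1,1], slide=[[-1,0,0],[0,0,0],[0,0,0]], rot=[[0,0,0],[0,0,0],[0,0,0]])

```text
time: 12.5
ee_pos: [0.5376, -0.0321, 0.091]
ee_rot: [-3.141, 0.0, 0.26]
force: [-3.7, -1.4, 1.8]
opening: 0.017
gripper_force: 98.5
```

Request:
step_arm(gripper=[1,1,1], slide=[[-1,0,0],[0,0,0],[0,0,0]], rot=[[0,0,0],[0,0,0],[0,0,0]])

```text
time: 12.8
ee_pos: [0.5369, -0.0323, 0.091]
ee_rot: [-3.141, -0.001, 0.26]
force: [-2.2, -0.9, -0.9]
opening: 0.017
gripper_force: 98.3
```

Request:
step_arm(gripper=[1,1,1,1,1,1,1,1], slide=[[-6,0,0],[0,0,-25],[0,0,-15],[17,-3,0],[18,-3.4,0],[0,0,0],[0,0,0],[0,0,0]], rot=[[0,0,0],[0,0,0],[0,0,0],[0,0,0],[0,0,0],[0,0,0],[0,0,0],[0,0,0]])

```text
time: 13.6
ee_pos: [0.5627, -0.019, 0.1311]
ee_rot: [3.142, 0.0, 0.26]
force: [0.5, -0.7, -1.0]
opening: 0.017
gripper_force: 98.3
```

```bash
cat >> h.py <<'E'
def meas():
    s=bot.state(); d=s['ee_pos'][:2]-np.array([.5283,.1122]); a=np.radians(14.95); c,n=np.cos(a),np.sin(a)
    f=s['force']
    print('t',s['time'],'rail mm',np.round([1e3*(d[0]*c+d[1]*n),1e3*(-d[0]*n+d[1]*c),1e3*s['ee_pos'][2]-54],2),'F rail',np.round([f[0]*c+f[1]*n,-f[0]*n+f[1]*c,f[2]],2),'rot',np.degrees(s['ee_rot']).round(2))
E
python3 -c "
from h import *
meas()"
```

```text
t 13.6 rail mm [  -0.61 -135.59   77.06] F rail [ 0.3  -0.82 -0.98] rot [180.    0.   14.9]
```

Request:
step_arm(gripper=[1,1,1,1], slide=[[1,0,10],[0,0,15],[0,0,5],[0,0,0]], rot=[[0,0,0],[0,0,0],[0,0,0],[0,0,0]])

```text
time: 14.0
ee_pos: [0.5624, -0.0183, 0.0987]
ee_rot: [-3.14, 0.004, 0.26]
force: [-0.4, 0.4, -1.6]
opening: 0.0168
gripper_force: 98.3
```

Request:
step_arm(gripper=[1,1,1], slide=[[0,0,3],[0,0,3],[0,0,0]], rot=[[0,0,0],[0,0,0],[0,0,0]])

```text
time: 14.3
ee_pos: [0.564, -0.0185, 0.0949]
ee_rot: [-3.141, 0.0, 0.26]
force: [0.4, -0.3, -1.4]
opening: 0.0169
gripper_force: 98.3
```

Request:
step_arm(gripper=[1,1,1], slide=[[0,0,2],[0,0,2],[0,0,0]], rot=[[0,0,0],[0,0,0],[0,0,0]])

```text
time: 14.6
ee_pos: [0.5639, -0.0185, 0.0909]
ee_rot: [-3.141, 0.0, 0.26]
force: [-0.4, -0.8, 0.2]
opening: 0.0171
gripper_force: 98.3
```

Request:
step_arm(gripper=[1,1,1], slide=[[0,0,2],[0,0,2],[0,0,0]], rot=[[0,0,0],[0,0,0],[0,0,0]])

```text
time: 14.9
ee_pos: [0.5638, -0.0185, 0.0867]
ee_rot: [-3.141, 0.001, 0.26]
force: [-0.2, 0.0, -1.4]
opening: 0.0168
gripper_force: 98.3
```

Request:
step_arm(gripper=[1,1,1], slide=[[0,0,2],[0,0,2],[0,0,0]], rot=[[0,0,0],[0,0,0],[0,0,0]])

```text
time: 15.2
ee_pos: [0.5638, -0.0185, 0.0827]
ee_rot: [-3.141, 0.001, 0.26]
force: [-0.5, -0.1, -1.4]
opening: 0.017
gripper_force: 98.3
```

Request:
step_arm(gripper=[1,1,1], slide=[[0,0,1.5],[0,0,1],[0,0,0]], rot=[[0,0,0],[0,0,0],[0,0,0]])

```text
time: 15.5
ee_pos: [0.5639, -0.0185, 0.0804]
ee_rot: [-3.141, 0.0, 0.26]
force: [0.0, 0.3, -1.4]
opening: 0.017
gripper_force: 98.3
```

Run:
```python
from h import *
meas()
p=read_camera('side'); c=proj(p,[(.56,-.02,.05)])[0].astype(int); print(c)
cv2.imwrite('pics/a2.png',cv2.resize(p['color'][c[1]-40:c[1]+40,c[0]-45:c[0]+45],None,fx=6,fy=6,interpolation=cv2.INTER_CUBIC))
```

```text
t 15.5 rail mm [   0.71 -135.48   26.41] F rail [ 0.11  0.29 -1.41] rot [-1.7999e+02  2.0000e-02  1.4910e+01]
[265 200]
```

View pics/a2.png

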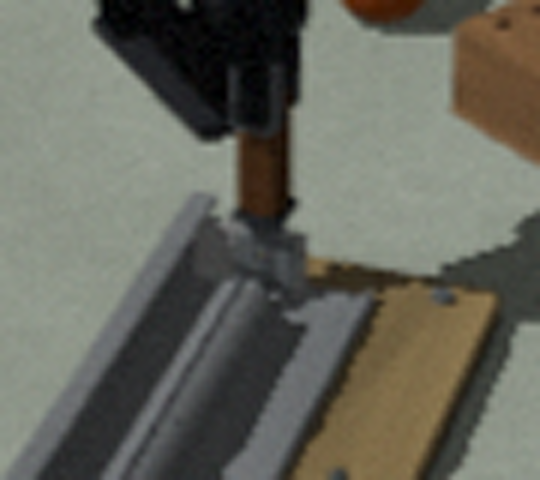

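Request:
step_arm(gripper=[1,1,1], slide=[[0,-1,0],[0,-1,0],[0,0,0]], rot=[[0,0,0],[0,0,0],[0,0,0]])

```text
time: 15.85
ee_pos: [0.5635, -0.0165, 0.0807]
ee_rot: [-3.142, -0.0, 0.26]
force: [-0.3, -0.4, -0.7]
opening: 0.0167
gripper_force: 98.3
```

Request:
step_arm(gripper=[1,1,1], slide=[[0,-1,0],[0,0,0],[0,0,0]], rot=[[0,0,0],[0,0,0],[0,0,0]])

```text
time: 16.15
ee_pos: [0.5633, -0.0156, 0.0806]
ee_rot: [3.142, -0.0, 0.26]
force: [0.4, 0.3, -1.2]
opening: 0.017
gripper_force: 98.3
```

Request:
step_arm(gripper=[1,1,1], slide=[[0,-1,0],[0,0,0],[0,0,0]], rot=[[0,0,0],[0,0,0],[0,0,0]])

```text
time: 16.45
ee_pos: [0.563, -0.0147, 0.0806]
ee_rot: [-3.142, 0.0, 0.26]
force: [-0.1, -0.3, -1.1]
opening: 0.0172
gripper_force: 98.3
```

Request:
step_arm(gripper=[1,1,1], slide=[[0,-1,0],[0,0,0],[0,0,0]], rot=[[0,0,0],[0,0,0],[0,0,0]])

```text
time: 16.75
ee_pos: [0.5628, -0.0137, 0.0806]
ee_rot: [3.142, 0.0, 0.26]
force: [0.6, -0.8, -0.7]
opening: 0.0171
gripper_force: 98.3
```

Request:
step_arm(gripper=[1,1,1], slide=[[0,-1,0],[0,0,0],[0,0,0]], rot=[[0,0,0],[0,0,0],[0,0,0]])

```text
time: 17.05
ee_pos: [0.5626, -0.0127, 0.0807]
ee_rot: [3.142, -0.0, 0.26]
force: [-0.6, 0.9, -0.8]
opening: 0.0169
gripper_force: 98.3
```

Request:
step_arm(gripper=[1,1,1], slide=[[0,-1,0],[0,0,0],[0,0,0]], rot=[[0,0,0],[0,0,0],[0,0,0]])

```text
time: 17.35
ee_pos: [0.5623, -0.0118, 0.0806]
ee_rot: [3.142, -0.0, 0.26]
force: [-0.1, 0.8, -1.3]
opening: 0.017
gripper_force: 98.3
```

Request:
step_arm(gripper=[1,1,1], slide=[[0,-1,0],[0,0,0],[0,0,0]], rot=[[0,0,0],[0,0,0],[0,0,0]])

```text
time: 17.65
ee_pos: [0.562, -0.0108, 0.0806]
ee_rot: [3.142, 0.0, 0.26]
force: [0.8, 0.6, -2.0]
opening: 0.0169
gripper_force: 98.3
```

Request:
step_arm(gripper=[1,1,1], slide=[[0,-1,0],[0,0,0],[0,0,0]], rot=[[0,0,0],[0,0,0],[0,0,0]])

```text
time: 17.95
ee_pos: [0.5619, -0.0101, 0.0807]
ee_rot: [3.141, -0.0, 0.26]
force: [0.8, -1.4, -1.5]
opening: 0.0169
gripper_force: 98.2
```

Request:
step_arm(gripper=[1,1,1], slide=[[0,-1,0],[0,0,0],[0,0,0]], rot=[[0,0,0],[0,0,0],[0,0,0]])

```text
time: 18.25
ee_pos: [0.5616, -0.0091, 0.0807]
ee_rot: [3.141, -0.0, 0.26]
force: [1.0, -2.4, -0.8]
opening: 0.0165
gripper_force: 98.2
```

Request:
step_arm(gripper=[1,1,1], slide=[[0,-1,0],[0,0,0],[0,0,0]], rot=[[0,0,0],[0,0,0],[0,0,0]])

```text
time: 18.55
ee_pos: [0.5615, -0.0085, 0.0807]
ee_rot: [3.14, -0.0, 0.261]
force: [0.9, -3.0, -1.3]
opening: 0.0169
gripper_force: 98.2
```

Request:
step_arm(gripper=[1,1,1], slide=[[0,-1,0],[0,0,0],[0,0,0]], rot=[[0,0,0],[0,0,0],[0,0,0]])

```text
time: 18.85
ee_pos: [0.5614, -0.0079, 0.0808]
ee_rot: [3.139, -0.0, 0.261]
force: [0.5, -5.4, -1.8]
opening: 0.017
gripper_force: 98.2
```

```bash
python3 -c "
from h import *
meas()"
```

```text
t 18.85 rail mm [   0.99 -124.54   26.77] F rail [-0.94 -5.35 -1.82] rot [ 1.7987e+02 -3.0000e-02  1.4940e+01]
```

Request:
step_arm(gripper=[1,1,1], slide=[[0,-1,0],[0,-1,0],[0,0,0]], rot=[[0,0,0],[0,0,0],[0,0,0]])

```text
time: 19.15
ee_pos: [0.5611, -0.0065, 0.0809]
ee_rot: [3.138, -0.001, 0.261]
force: [2.1, -7.7, -2.0]
opening: 0.0169
gripper_force: 98.2
```

Request:
step_arm(gripper=[1,1,1], slide=[[0,-1,0],[0,-1,0],[0,0,0]], rot=[[0,0,0],[0,0,0],[0,0,0]])

```text
time: 19.45
ee_pos: [0.561, -0.0052, 0.0811]
ee_rot: [3.136, -0.001, 0.262]
force: [2.5, -7.8, -2.7]
opening: 0.0172
gripper_force: 98.2
```

Request:
step_arm(gripper=[1,1,1], slide=[[0,-1,0],[0,0,0],[0,0,0]], rot=[[0,0,0],[0,0,0],[0,0,0]])

```text
time: 19.75
ee_pos: [0.5609, -0.0046, 0.0812]
ee_rot: [3.136, -0.001, 0.262]
force: [1.7, -8.3, -1.7]
opening: 0.0172
gripper_force: 98.2
```

```bash
python3 -c "
from h import *
meas()"
```

```text
t 19.75 rail mm [   1.35 -121.2    27.18] F rail [-0.52 -8.49 -1.67] rot [ 1.7965e+02 -8.0000e-02  1.5000e+01]
```

Request:
step_arm(gripper=[1,1,1], slide=[[0,-1,0],[0,-1,0],[0,0,0]], rot=[[0,0,0],[0,0,0],[0,0,0]])

```text
time: 20.05
ee_pos: [0.5608, -0.0033, 0.0814]
ee_rot: [3.134, -0.002, 0.262]
force: [1.3, -9.9, -1.8]
opening: 0.017
gripper_force: 98.2
```

Request:
step_arm(gripper=[1,1,1], slide=[[0,-1,0],[0,-1,0],[0,0,0]], rot=[[0,0,0],[0,0,0],[0,0,0]])

```text
time: 20.35
ee_pos: [0.5606, -0.0019, 0.0816]
ee_rot: [3.132, -0.003, 0.263]
force: [1.6, -11.7, -1.8]
opening: 0.0169
gripper_force: 98.2
```

```bash
python3 -c "
from h import *
meas()"
```

```text
t 20.35 rail mm [   1.76 -118.61   27.64] F rail [ -1.5  -11.69  -1.84] rot [ 1.7946e+02 -1.5000e-01  1.5050e+01]
```

Request:
step_arm(gripper=[1,1,1], slide=[[-0.5,-1,0],[-0.5,-1,0],[0,0,0]], rot=[[0,0,0],[0,0,0],[0,0,0]])

```text
time: 20.65
ee_pos: [0.5595, -0.0009, 0.0819]
ee_rot: [3.131, -0.003, 0.263]
force: [2.7, -12.9, -1.7]
opening: 0.0171
gripper_force: 98.3
```

Request:
step_arm(gripper=[1,1,1], slide=[[0,-1,0],[0,0,0],[0,0,0]], rot=[[0,0,0],[0,0,0],[0,0,0]])

```text
time: 20.95
ee_pos: [0.5595, -0.0003, 0.082]
ee_rot: [3.13, -0.003, 0.263]
force: [3.1, -12.7, -2.8]
opening: 0.0168
gripper_force: 98.3
```

```bash
python3 -c "
from h import *
meas()"
```

```text
t 20.95 rail mm [   1.09 -116.69   28.  ] F rail [ -0.29 -13.12  -2.85] rot [179.33  -0.19  15.07]
```

Request:
step_arm(gripper=[1,1,1], slide=[[0,-1,0],[0,0,0],[0,0,0]], rot=[[0,0,0],[0,0,0],[0,0,0]])

```text
time: 21.25
ee_pos: [0.5594, 0.0004, 0.0821]
ee_rot: [3.129, -0.004, 0.263]
force: [3.7, -14.1, -1.6]
opening: 0.0171
gripper_force: 98.4
```

Request:
step_arm(gripper=[1,1,1,1], slide=[[-1,0,0],[-1,0,0],[-1,0,0],[0,0,0]], rot=[[0,0,0],[0,0,0],[0,0,0],[0,0,0]])

```text
time: 21.65
ee_pos: [0.5565, -0.0004, 0.0821]
ee_rot: [3.129, -0.004, 0.263]
force: [3.4, -13.8, -1.9]
opening: 0.0169
gripper_force: 98.4
```

```bash
python3 -c "
from h import *
meas()"
```

```text
t 21.65 rail mm [  -1.79 -116.03   28.12] F rail [ -0.31 -14.24  -1.91] rot [179.29  -0.22  15.06]
```

Request:
step_arm(gripper=[1,1,1], slide=[[-1,0,0],[-1,0,0],[0,0,0]], rot=[[0,0,0],[0,0,0],[0,0,0]])

```text
time: 21.95
ee_pos: [0.5547, -0.0009, 0.0822]
ee_rot: [3.129, -0.004, 0.263]
force: [3.8, -13.3, -1.9]
opening: 0.0172
gripper_force: 98.4
```

Request:
step_arm(gripper=[1,1,1], slide=[[-1,0,0],[-1,0,0],[0,0,0]], rot=[[0,0,0],[0,0,0],[0,0,0]])

```text
time: 22.25
ee_pos: [0.5528, -0.0014, 0.0822]
ee_rot: [3.129, -0.004, 0.263]
force: [3.5, -13.2, -1.4]
opening: 0.0172
gripper_force: 98.4
```

```bash
python3 -c "
from h import *
meas()"
```

```text
t 22.25 rail mm [  -5.63 -116.05   28.19] F rail [ -0.06 -13.64  -1.37] rot [179.29  -0.25  15.05]
```

Request:
step_arm(gripper=[1,1,1,1,1], slide=[[-2,0,0],[-2,0,0],[-2,-0.1,0],[-2,-0.1,0],[0,0,0]], rot=[[0,0,0],[0,0,0],[0,0,0],[0,0,0],[0,0,0]])

```text
time: 22.75
ee_pos: [0.5449, -0.0033, 0.0822]
ee_rot: [3.129, -0.004, 0.262]
force: [4.3, -13.3, -1.8]
opening: 0.0172
gripper_force: 98.4
```

```bash
python3 -c "
from h import *
meas()"
```

```text
t 22.75 rail mm [ -13.72 -115.88   28.2 ] F rail [  0.74 -13.93  -1.78] rot [179.28  -0.25  15.03]
```

Request:
step_arm(gripper=[1,1,1,1,1,1,1,1], slide=[[-2,-0.1,0],[-2,-0.1,0],[-2,-0.1,0],[-2,-0.1,0],[-2,-0.1,0],[-2,-0.1,0],[-2,-0.1,0],[0,0,0]], rot=[[0,0,0],[0,0,0],[0,0,0],[0,0,0],[0,0,0],[0,0,0],[0,0,0],[0,0,0]])

```text
time: 23.55
ee_pos: [0.5308, -0.0063, 0.082]
ee_rot: [3.129, -0.003, 0.263]
force: [2.3, -14.3, -2.2]
opening: 0.017
gripper_force: 98.4
```

Run:
```python
from h import *
meas()
p=read_camera('side'); c=proj(p,[(.55,-.01,.04)])[0].astype(int); print(c)
print([(np.round(a['location'],4).tolist(),a['conf']) for a in spotter.landmark_of('pin_line',p)[:2]])
cv2.imwrite('pics/a3.png',cv2.resize(p['color'][c[1]-40:c[1]+40,c[0]-45:c[0]+45],None,fx=6,fy=6,interpolation=cv2.INTER_CUBIC))
```

```text
t 23.55 rail mm [ -28.17 -115.14   28.01] F rail [ -1.43 -14.38  -2.17] rot [179.27  -0.18  15.05]
[266 206]
[([0.5355, -0.0297, 0.0402], 0.94)]
```

View pics/a3.png

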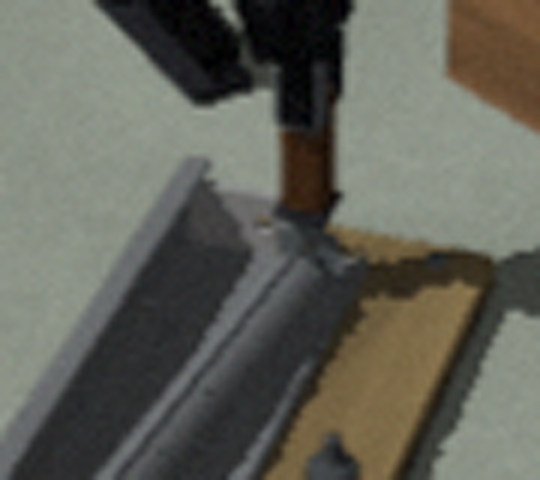

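Request:
step_arm(gripper=[1,1,1,1,1,1,1,1,1,1], slide=[[0,2,0],[0,2,0],[0,2,0],[0,2,0],[0,2,0],[0,2,0],[0,2,0],[0,2,0],[-1,0.5,0],[0,0,0]], rot=[[0,0,0],[0,0,0],[0,0,0],[0,0,0],[0,0,0],[0,0,0],[0,0,0],[0,0,0],[0,0,0],[0,0,0]])

```text
time: 24.65
ee_pos: [0.5317, -0.0168, 0.0807]
ee_rot: [-3.14, -0.0, 0.26]
force: [1.6, -0.9, -2.1]
opening: 0.0166
gripper_force: 98.7
```

```bash
python3 -c "
from h import *
meas()"
```

```text
t 24.65 rail mm [ -30.03 -125.52   26.7 ] F rail [ 1.32 -1.24 -2.12] rot [-1.7993e+02 -3.0000e-02  1.4890e+01]
```

Request:
step_arm(gripper=[1,1,1,1], slide=[[0,1.5,0],[0,1.5,0],[0,0,0],[0,0,0]], rot=[[0,0,0],[0,0,0],[0,0,0],[0,0,0]])

```text
time: 25.05
ee_pos: [0.5323, -0.0201, 0.0805]
ee_rot: [-3.141, 0.0, 0.26]
force: [0.7, 0.3, -1.3]
opening: 0.0169
gripper_force: 98.7
```

```bash
python3 -c "
from h import *
meas()
p=read_camera('side')
print([(np.round(a['location'],4).tolist(),a['conf']) for a in spotter.landmark_of('pin_line',p)[:2]])"
```

```text
t 25.05 rail mm [ -30.3  -128.85   26.49] F rail [ 0.76  0.09 -1.32] rot [-1.7996e+02  2.0000e-02  1.4900e+01]
[([0.5331, -0.0306, 0.0326], 0.94)]
```

Request:
step_arm(gripper=[1,1,1,1,1,1], slide=[[0,0,-4],[0,0,-6],[0,0,-10],[0,0,-20],[0,0,-25],[0,0,-19]], rot=[[0,0,0],[0,0,0],[0,0,0],[0,0,0],[0,0,0],[0,0,0]])

```text
time: 25.75
ee_pos: [0.5332, -0.0205, 0.1672]
ee_rot: [3.14, -0.002, 0.26]
force: [0.2, -0.3, -0.7]
opening: 0.017
gripper_force: 98.7
```

Run:
```python
from h import *
meas()
s=bot.state(); a=s['ee_rot'][2]; d=np.array([.5274,-.2464])-s['ee_pos'][:2]
b=-.274
print('turn wz deg',np.degrees(a-b),'after-turn slide',1e3*(d[0]*np.cos(b)+d[1]*np.sin(b)),1e3*(d[0]*np.sin(b)-d[1]*np.cos(b)),s['ee_pos'])
for n in('side','top'):
    p=read_camera(n)
    for q in('pin_line','tube'): print(n,q,[(np.round(x['location'],4).tolist(),x['conf']) for x in spotter.landmark_of(q,p)[:1]])
```

```text
t 25.75 rail mm [ -29.5  -129.46  113.24] F rail [ 0.08 -0.36 -0.65] rot [ 1.7993e+02 -1.3000e-01  1.4910e+01]
turn wz deg 30.605438383146275 after-turn slide 55.54916289599026 219.05263374434043 [ 0.53319525 -0.02048811  0.16724015]
side pin_line [([0.5333, -0.0267, 0.0364], 0.97)]
side tube [([0.5149, 0.1116, 0.0343], 0.68)]
top pin_line [([0.7319, -0.1809, 0.0009], 0.36)]
top tube [([0.5125, 0.1104, 0.0368], 0.77)]
```

Request:
step_arm(gripper=[1,1,1,1,1,1,1,1,1,1], slide=[[0,0,0],[0,0,0],[0,0,0],[0,0,0],[11,44,0],[11,44,0],[11,44,0],[11,44,0],[11.5,43,0],[0,0,0]], rot=[[0,0,7.65],[0,0,7.65],[0,0,7.65],[0,0,7.65],[0,0,0],[0,0,0],[0,0,0],[0,0,0],[0,0,0],[0,0,0]])

```text
time: 27.05
ee_pos: [0.5255, -0.2508, 0.163]
ee_rot: [3.14, 0.002, -0.279]
force: [-0.3, 0.4, -1.8]
opening: 0.0167
gripper_force: 98.8
```

Request:
step_arm(gripper=[1,1,1], slide=[[0,0,20],[0,0,0],[0,0,0]], rot=[[0,0,0],[0,0,0],[0,0,0]])

```text
time: 27.35
ee_pos: [0.5258, -0.2449, 0.1431]
ee_rot: [-3.14, 0.003, -0.273]
force: [0.0, 0.2, -0.5]
opening: 0.0168
gripper_force: 98.8
```

Run:
```python
from h import *
s=bot.state(); a=s['ee_rot'][2]; d=np.array([.5274,-.2464])-s['ee_pos'][:2]
print(s['ee_pos'],np.degrees(s['ee_rot']),'slide',1e3*(d[0]*np.cos(a)+d[1]*np.sin(a)),1e3*(d[0]*np.sin(a)-d[1]*np.cos(a)))
p=read_camera('side'); c=proj(p,[(.527,-.246,.08)])[0].astype(int)
print([(np.round(x['location'],4).tolist(),x['conf']) for x in spotter.landmark_of('fork',p)[:1]])
cv2.imwrite('pics/a4.png',cv2.resize(p['color'][c[1]-40:c[1]+40,c[0]-45:c[0]+45],None,fx=6,fy=6,interpolation=cv2.INTER_CUBIC))
```

```text
[ 0.52579637 -0.24494441  0.1430629 ] [-179.92172253    0.19557801  -15.66168955] slide 1.9370386877180394 0.9686381956478155
[([0.5243, -0.2469, 0.0893], 0.77)]
```

View pics/a4.png

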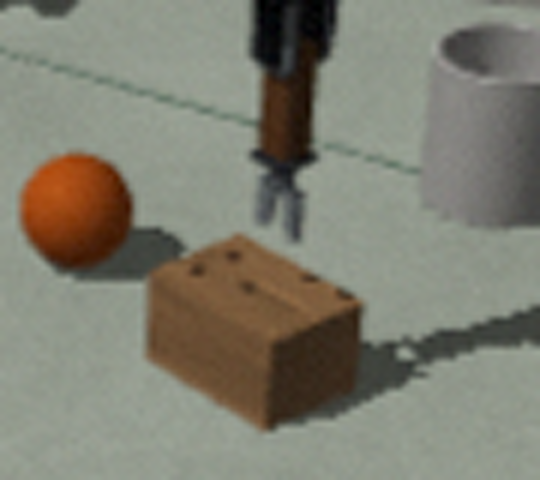

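Request:
step_arm(gripper=[1,1,1,1], slide=[[1.9,1,0],[0,0,15],[0,0,15],[0,0,0]], rot=[[0,0,0],[0,0,0],[0,0,0],[0,0,0]])

```text
time: 27.85
ee_pos: [0.526, -0.2461, 0.1106]
ee_rot: [-3.139, 0.007, -0.274]
force: [-0.3, -0.4, -1.5]
opening: 0.0168
gripper_force: 98.8
```

Request:
step_arm(gripper=[1,1,1,1], slide=[[0,0,4],[0,0,4],[0,0,0],[0,0,0]], rot=[[0,0,0],[0,0,0],[0,0,0],[0,0,0]])

```text
time: 28.25
ee_pos: [0.5284, -0.2478, 0.1068]
ee_rot: [3.141, -0.0, -0.274]
force: [-0.3, -0.1, -0.4]
opening: 0.0169
gripper_force: 98.8
```

Request:
step_arm(gripper=[1,1,1,1], slide=[[-1.3,-1.1,0],[0,0,0],[0,0,3],[0,0,0]], rot=[[0,0,0],[0,0,0],[0,0,0],[0,0,0]])

```text
time: 28.65
ee_pos: [0.5271, -0.2461, 0.1032]
ee_rot: [-3.141, 0.001, -0.274]
force: [-0.2, -0.4, -2.2]
opening: 0.0169
gripper_force: 98.8
```

Request:
step_arm(gripper=[1,1,1,1], slide=[[0,0,4],[0,0,4],[0,0,0],[0,0,0]], rot=[[0,0,0],[0,0,0],[0,0,0],[0,0,0]])

```text
time: 29.05
ee_pos: [0.5271, -0.2462, 0.0953]
ee_rot: [-3.141, 0.001, -0.274]
force: [-0.2, 0.5, -0.4]
opening: 0.0168
gripper_force: 98.8
```

Tip is ~10 mm into the slot with no force; go down to 1 mm above the stored height.

Request:
step_arm(gripper=[1,1,1,1,1,1], slide=[[0,0,7],[0,0,7],[0,0,7],[0,0,5],[0,0,2],[0,0,0]], rot=[[0,0,0],[0,0,0],[0,0,0],[0,0,0],[0,0,0],[0,0,0]])

```text
time: 29.65
ee_pos: [0.527, -0.2461, 0.067]
ee_rot: [-3.141, 0.001, -0.274]
force: [-0.4, -0.1, -0.7]
opening: 0.0171
gripper_force: 98.8
```

Request:
step_arm(gripper=[1,1,1,1], slide=[[0,0,0.8],[0,0,0],[0,0,0],[0,0,0]], rot=[[0,0,0],[0,0,0],[0,0,0],[0,0,0]])

```text
time: 30.05
ee_pos: [0.5274, -0.2464, 0.0671]
ee_rot: [3.141, -0.0, -0.274]
force: [0.5, 0.3, -1.0]
opening: 0.0167
gripper_force: 98.8
```

Request:
step_arm(gripper=[1,1,1,1], slide=[[0,0,1],[0,0,0],[0,0,0],[0,0,0]], rot=[[0,0,0],[0,0,0],[0,0,0],[0,0,0]])

```text
time: 30.45
ee_pos: [0.5274, -0.2464, 0.066]
ee_rot: [3.141, -0.0, -0.274]
force: [-0.2, -0.3, -0.3]
opening: 0.0169
gripper_force: 98.9
```

Request:
step_arm(gripper=[0.3,0,-0.5,-1,-1,-1,-1,-1], slide=[[0,0,0],[0,0,0],[0,0,0],[0,0,0],[0,0,0],[0,0,0],[0,0,0],[0,0,0]], rot=[[0,0,0],[0,0,0],[0,0,0],[0,0,0],[0,0,0],[0,0,0],[0,0,0],[0,0,0]], force=20)

```text
time: 31.25
ee_pos: [0.5273, -0.2462, 0.0658]
ee_rot: [-3.142, 0.0, -0.274]
force: [0.5, 0.1, -0.5]
opening: 0.0854
gripper_force: 0.0
```

Request:
step_arm(gripper=[-1,-1,-1,-1,-1,-1,-1], slide=[[0,0,-10],[0,0,-20],[0,0,-30],[0,0,-30],[0,0,-20],[0,0,0],[0,0,0]], rot=[[0,0,0],[0,0,0],[0,0,0],[0,0,0],[0,0,0],[0,0,0],[0,0,0]])

```text
time: 31.95
ee_pos: [0.5273, -0.2463, 0.1761]
ee_rot: [3.141, -0.001, -0.274]
force: [-0.8, -1.0, -1.4]
opening: 0.0853
gripper_force: 0.0
```

Run:
```python
from h import *
o=[]
p=read_camera('side')
for q in('fork','pin_line','tube','slot','socket'): print(q,[(np.round(x['location'],4).tolist(),x['conf']) for x in spotter.landmark_of(q,p)[:1]])
o=[]
for P,w in (((.527,-.246,.06),40),((.535,.08,.04),60)):
    c=proj(p,[P])[0].astype(int); o.append(cv2.resize(p['color'][c[1]-w:c[1]+w,c[0]-w:c[0]+w],(400,400),interpolation=cv2.INTER_CUBIC))
cv2.imwrite('pics/a5.png',np.hstack(o))
```

```text
fork [([0.5279, -0.2465, 0.0109], 0.58)]
pin_line [([0.5323, -0.0306, 0.0354], 0.8)]
tube [([0.5345, -0.251, 0.0008], 0.66)]
slot [([0.5326, -0.2466, 0.0486], 0.92)]
socket [([0.4961, 0.232, 0.042], 0.77)]
```

View pics/a5.png

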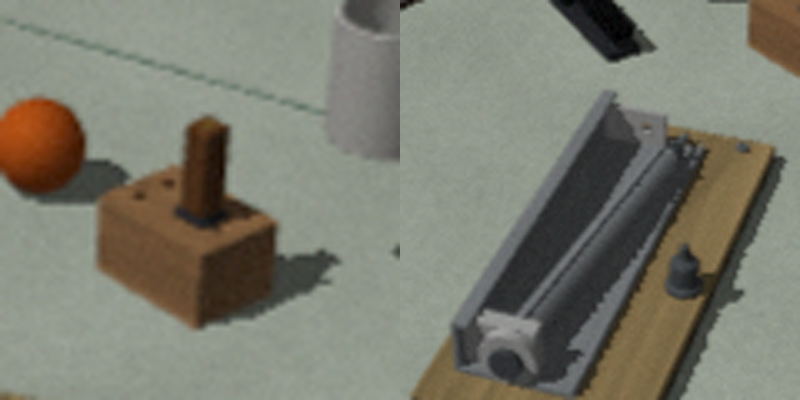

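The left crop shows the lever upright, right down in the block, with its guard on the top at about (200,215). The right crop shows the roller's pin end swung out in front of the bracket near (685,150), the hole empty, the winder end still in its socket, and the plug untouched.

```bash
python3 -c "
from plant import bot
print(bot.job_done())"
```

```text
the job is handed in; nothing more can be done
None
```

The job is handed in, with no verdict returned. In the last pictures the roller's pin end lies out in front of its bracket, the winder end is still in its socket, and the lever is back right down in its slot; the push read about 14 N at the wrist.

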